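Load the sprung stamp rack

ROBOT

A 6-joint arm with a two-finger parallel gripper is mounted at the origin on the work surface. World frame = base frame: x ahead of the robot, y to its left, z up, the work surface at z = 0. Lengths are in mm, angles in rad, forces in N, time in s.
With the tool pointing down it reaches from about 225 to 875 mm from the base axis. Payload 3.4 kg.
Tool frame: the origin (TCP) lies on the front face of the gripper's body, between the roots of the fingers; the fingertips stand 73 mm ahead of it and the grasp point (between the pads) lies 54 mm ahead of it (env.grip_depth is the distance from the TCP to the grasp point, in mm); z points along the fingers, y is the line along which they close (so a half turn about z gives the same grasp; the last joint's range is limited). The gripper opens to 85 mm and grips with 20 to 120 N. Pads are 22 mm wide; open, the fingers measure 114 mm over their backs; the gripper's body (76 mm by 85 mm) begins 54 mm behind the grasp point. The pads swing forward as they close: fully open they stand 13 mm farther back than shut.
Start: joints at [-1.309, 0.276, 1.505, -0, 1.361, -0.121], TCP at [214.773, -533.411, 303.928] pointing down, gripper open.
Joint ranges: [-2.89, 2.89], [-0.75, 2.08], [0.22, 2.7], [-1.18, 4.32], [0.11, 2.71], [-2.7, 2.7]. Speed limits (rad/s): [2.57, 2.57, 3.14, 3.14, 3.14, 3.14].

INTERFACE

Orientations are given as a unit quaternion [w, x, y, z].
In Python, from cell import readout, grab_frame, env gives the robot as it stands. The module is installed in compiled form; this text tells all that it offers.
- The arm moves only by the shell command python3 -m pendant 'ROWS'. ROWS is JSON, one flat list of numbers, 7 for each row, row after row: the finger opening in mm, from 0 to 85.4, then the shift along the world's x, y, z in mm, then the turn, a rotation vector about the world's x, y, z in rad. In form: [gripper, tx, ty, tz, wx, wy, wz, gripper, tx, ty, tz, wx, wy, wz, ...]. A call has 1 to 5 rows; each row shifts and turns the commanded pose from where the row before left it; what a row does not reach is not made up. A row lasts 1/8 s, in which the tool goes at most 62.5 mm and 10.7 degrees, less where a joint would pass 70% of its speed; a pose out of reach is approached as far as the arm can. A call is refused whole if a number of a shift passes 62.5 or a number of a turn 0.188, either way. A call with a gripper value outside its range is refused whole. The fingers move at their own pace and stop on an object; the grip force is fixed at half the most. Time passes only in rows, so rows that do not move let the fingers close. It gives the time, the measured TCP pose, the force, the opening and the grip force at its end, in the units of the state.
- readout.state(): the state, without advancing time (a new reading comes with each control period).
- grab_frame(name): name is "scene" or "top"; returns a dict with "pixels" (480x640x3 uint8, red, green, blue), "vertical_fov" (degrees; the focal length in pixels is half the picture's height over the tangent of half this angle, whatever the lens; pixels are square), "cx", "cy" (the principal point, pixels), "extrinsics" (4x4, takes a point from camera to world coordinates). Camera axes: x right, y up, looking along -z (the intrinsics and any distortion apply to the point x, -y, -z); pixel columns grow to the right and rows downward; lengths in mm; the calibration is good to about 2 mm. A picture is of the moment at which its call begins. There is no depth.
- env.close_job(): hands the job in; it is judged then, once.
The state is a dict: "t": time; "q": joint angles; "dq": joint speeds; "joint_torque": joint torques, N m; "tool_pos": TCP position; "ee_rot": TCP orientation; "force": force on the tool from outside, world axes, zero at the start; "wrist_torque": the same for the moment, N m; "width": finger opening in mm; "finger_force": force on a finger pad.
Only numpy, scipy, OpenCV 4.12 (cv2) and the standard library are available. Lean on these libraries where they do the work, as an engineer would, in place of code of your own. Each camera call takes 0.05 s, during which the arm holds its last target. There are 200 camera calls.

TASK

Draw the follower of the sprung stamp rack back by its wooden knob until it meets its stop, slip the knob sideways into the notch of the latch plate so that the follower stays back, and let go. Stand the two square-footed clay stamps in the track one behind the other, fully down on its floor, then free the knob and ease the follower forward so that it holds both stamps tight against the front block. Be gentle: never ram the knob against the latch plate, force a stamp, or let the follower snap, and leave everything else on the bench where it is.

Things in the scene. Friction and masses are not known exactly. Their poses are not given: they have to be found in the camera images.
- rack: sprung stamp rack fixed to the bench: wooden base 265 x 70 x 12 mm with a straight track on it. Origin on the bench, on the track's centre line, under the inner face of the wooden front block (block at x = -20 to 0, 46 mm high). x runs along the track, away from the front block, the way the follower is drawn back; y across, towards the latch; z up.
- track_floor (a point): point on the track floor's centre line, 50 mm from the front block, 12 mm above the bench. The track runs from x = 0 to 150 mm in the rack's frame between two aluminium walls with inner faces at y = +-21.5 mm (1.5 mm each side of a 40 mm stamp foot); wall tops 36 mm above the bench, small flared lips to 41 mm.
- follower (a joint): draw-back of the steel follower in m: 0 when empty and closed, growing along rack +x. Its front face (14 to 40 mm above the bench) is at rack x = 30 mm + this value, so with both stamps (20 mm each) clamped it reads 0.010. A spring pushes it forward, about 5 N at 0 and 50 N/m more, 9 N at 0.080; some viscous drag (20 N s/m).
- knob_grip (a point): grip point of the follower's wooden knob: an upright block 14 (along the track) x 18 mm, from 54 to 99 mm above the bench; the point is on its axis 79 mm above the bench, at rack x = 95 mm + follower, rack y = joint knob. It can be pulled along the track and slid sideways; it cannot lift or turn.
- knob (a joint): sideways slide of the knob on the follower in m: 0 in line with the track (as at the start), up to 0.016 towards rack +y (pin in the notch). It stays where it is left (about 1.5 N friction).
- pin_tip (a point): end of the steel pin that sticks out sideways from under the knob towards the latch plate: 10 mm wide along the track, 43 to 52 mm above the bench; the tip is 32 mm to rack +y of the knob's axis.
- latch: fixed wooden bracket beside the track, 150 x 22 x 40 mm, origin on the bench under its centre, at rack x = 140, y = 50 mm, axes as the rack's. A flat steel latch plate with a notch is screwed on top at a place that differs each time and is not measured. More than 30 N between pin and plate is ramming.
- latch_edge (a point): fixed point on the line (rack y = 38 mm, 50 mm up) of the latch plate's long bar, beside the pin's path. Behind the bar is a notch 20 mm long, then a cross arm over the path. The pin meets the arm at follower 0.070 to 0.090 (unknown: feel); only in the last 10 mm before can it go sideways. Caught, it rests 10 mm forward of the stop; to free it draw it back a few mm, slide to knob 0.
- stamp_a_mid (a point): one stamp to load: a fired-clay hand stamp standing on its foot: rectangular foot 20 (own x) x 40 (own y) x 26 mm tall, on it a stem 14 (x) x 22 (y) x 44 mm; 70 mm tall in all, about 90 g. The point is its centre, 35 mm above its underside; z up. A half turn about z changes nothing. Grip across the 14 mm, 15 to 20 mm below the top.
- stamp_b_mid (a point): the other, alike (either may go first): a fired-clay hand stamp standing on its foot: rectangular foot 20 (own x) x 40 (own y) x 26 mm tall, on it a stem 14 (x) x 22 (y) x 44 mm; 70 mm tall in all, about 90 g. The point is its centre, 35 mm above its underside; z up. A half turn about z changes nothing. Grip across the 14 mm, 15 to 20 mm below the top.
- round_stamp: bystander: a stamp with a round foot 52 mm across and a round stem, 68 mm tall, fired clay; does not belong in the rack. Origin under its centre
- mug: bystander: fired-clay mug, 84 mm across, 85 mm tall; origin under its centre
- slip_bowl: bystander: yellow plastic bowl, 120 mm across, 60 mm tall; origin under its centre
- bucket: bystander: open blue plastic pot, 150 mm across, 110 mm tall; origin under its centre
- spatula: bystander: modelling spatula about 200 mm long lying flat; origin under its middle
- brush: bystander: brush about 200 mm long lying flat; origin under its middle
- clay_head: bystander: small modelled clay head, 100 mm across, 131 mm tall; origin under its centre

How it is judged:
By the outcome, as a careful person would: the job done as asked, in the order asked, and still so for the second after the job is handed in, with the robot touching nothing.
It also fails if it takes over 72 s, if anything falls off the work surface, if the arm or the gripper's body presses on something with over 40 N, if the wrist force passes 120 N, or if a joint passes its speed limit or range.

## Working session

There is one attempt and no reset: what is moved stays moved. The work goes in short steps, Python scripts to look and compute and a shell command to move; the robot and the scene stay as the last step left them, time stands still between calls to the robot, and variables do not carry over. Pictures are saved under pics/ and viewed, at most 13 in all, crops included, and the job is handed in when it is done.

```bash
mkdir -p pics; cat > h.py <<'E'
import numpy as np, cv2
from cell import readout, grab_frame, env
def shot(name,fn=None):
    f=grab_frame(name)
    if fn: cv2.imwrite('pics/'+fn,f['pixels'][:,:,::-1])
    return f
def fl(f): return f['pixels'].shape[0]/2/np.tan(np.radians(f['vertical_fov']/2))
def ray(f,u,v):
    d=np.array([(u-f['cx'])/fl(f),-(v-f['cy'])/fl(f),-1.]); E=np.array(f['extrinsics'])
    return E[:3,3],E[:3,:3]@d
def onz(f,u,v,z):
    o,d=ray(f,u,v); return o+d*(z-o[2])/d[2]
def proj(f,p):
    E=np.array(f['extrinsics']); c=E[:3,:3].T@(np.array(p)-E[:3,3])
    return f['cx']+fl(f)*c[0]/-c[2], f['cy']-fl(f)*c[1]/-c[2]
E
python3 - <<'E'
from h import *
for n in ('scene','top'):
    f=shot(n,n+'0.png'); print(n,{k:(np.round(v,3).tolist() if not isinstance(v,str) else v) for k,v in f.items() if k!='pixels'})
print(readout.state())
E
```

```text
scene {'vertical_fov': 57.904, 'cx': 313.901, 'cy': 240.174, 'extrinsics': [[-0.84, -0.379, 0.389, 930.728], [0.543, -0.614, 0.573, 615.514], [0.022, 0.692, 0.722, 852.528], [0.0, 0.0, 0.0, 1.0]]}
top {'vertical_fov': 46.115, 'cx': 316.042, 'cy': 253.846, 'extrinsics': [[0.022, 0.994, -0.111, 380.046], [-1.0, 0.022, -0.006, 17.704], [-0.004, 0.111, 0.994, 1510.514], [0.0, 0.0, 0.0, 1.0]]}
{'t': 0.1, 'q': array([-1.30900435e+00,  2.76544126e-01,  1.50601491e+00, -2.63814066e-05,
        1.36071074e+00, -1.21007137e-01]), 'dq': array([ 0.0006651 , -0.0018249 , -0.00287728, -0.00027644, -0.00054678,
       -0.00190817]), 'joint_torque': array([ 2.63049595e-03, -4.17699552e+01, -2.46405602e+01, -1.58150156e-04,
        5.81826404e-03,  6.65164350e-06]), 'tool_pos': array([ 214.6641158 , -533.04181868,  303.11572079]), 'ee_rot': array([-8.35578108e-04,  9.81738084e-01,  1.90235723e-01, -7.18460978e-05]), 'force': array([-0.09098148, -0.42725502,  0.13133797]), 'wrist_torque': array([-0.03725911,  0.01609395,  0.05364118]), 'finger_force': 0.0, 'width': 85.87134025551241}
```

View pics/top0.png

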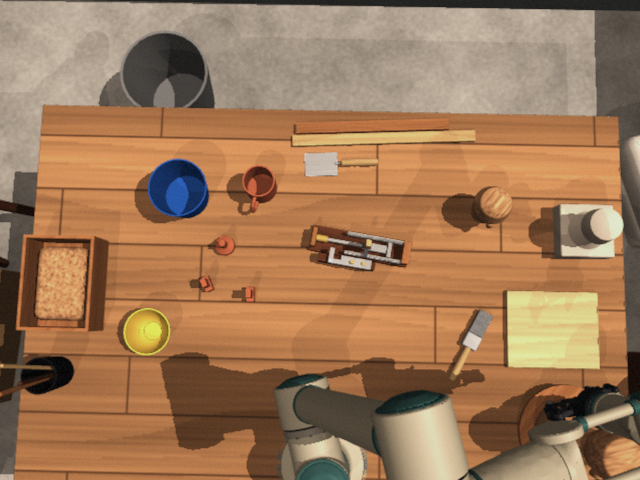

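View pics/scene0.png

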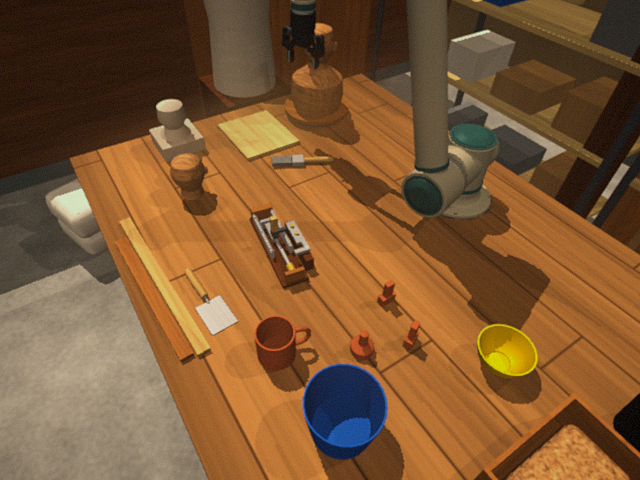

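The top view shows the rack at about (360,248), the square stamps at (207,284) and (250,294), and the round stamp at (225,245). In the scene view the rack is at about (282,247), with the stamps at (387,293) and (412,336). Next I'll enlarge these areas.

```bash
python3 - <<'E'
import cv2,numpy as np
t=cv2.imread('pics/top0.png');s=cv2.imread('pics/scene0.png')
r=lambda im,x,y,w,h,W,H:cv2.resize(im[y:y+h,x:x+w],(W,H),interpolation=cv2.INTER_CUBIC)
a=np.vstack([np.hstack([r(t,305,215,110,62,550,310),r(t,190,265,50,62,250,310)]),np.hstack([r(s,240,200,80,90,258,290),r(s,240,200,80,90,258,290)[:, :0],r(s,370,270,60,90,193,290),r(t,230,265,50,58,250,290),np.zeros((290,99,3),np.uint8)])])
cv2.imwrite('pics/m1.png',a);print(a.shape)
E
```

```text
(600, 800, 3)
```

View pics/m1.png

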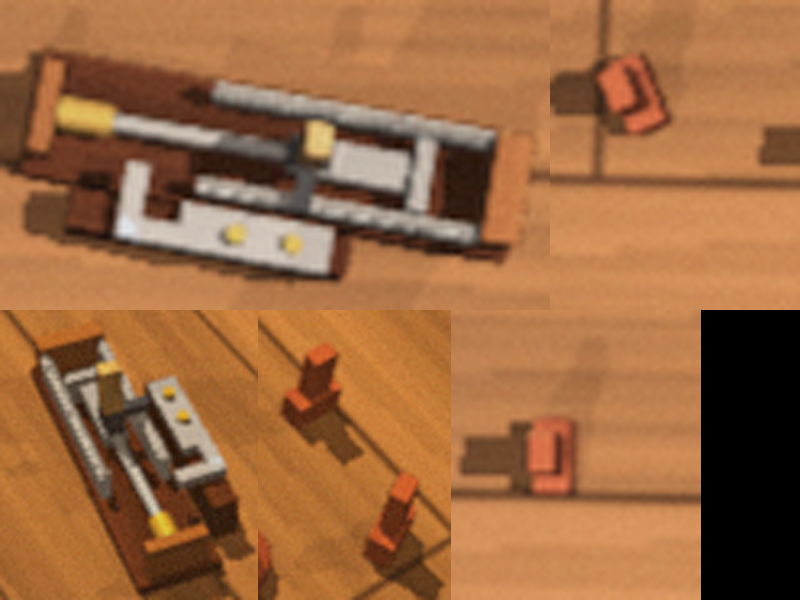

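The crop shows rack +x pointing left in the top image (the latch arm is at the left end). The knob top is at about top px (369,243) and scene px (273.5,218.6). Both stamps are terracotta. I'll turn these into positions.

```bash
cat >> h.py <<'E'
def tri(r1,r2):
    (o1,d1),(o2,d2)=r1,r2; A=np.stack([d1,-d2],1); k=np.linalg.lstsq(A,o2-o1,rcond=None)[0]
    a,b=o1+d1*k[0],o2+d2*k[1]; return (a+b)/2,np.linalg.norm(a-b)
E
python3 - <<'E'
from h import *
T=shot('top');S=shot('scene')
c=lambda x,y:(305+x/5-.4,215+y/5-.4)
L=onz(T,*c(206,138),41);R=onz(T,*c(486,187),41);print('track',L,R,np.linalg.norm((L-R)[:2]),np.degrees(np.arctan2(*(L-R)[1::-1])))
uL=onz(T,*c(215,90),41);uR=onz(T,*c(493,135),41);print(np.degrees(np.arctan2(*(uL-uR)[1::-1])))
k=c(320,138);print('knob z99',onz(T,*k,99),onz(S,273.2,218.3,99),tri(ray(T,*k),ray(S,273.2,218.3)))
print('knob->scene',proj(S,onz(T,*k,99)))
# stamps mask
for n,f,boxes in (('top',T,[(190,265,50,40),(230,275,45,35)]),('scene',S,[(370,272,35,40),(398,315,30,40)])):
    lab=cv2.cvtColor(np.ascontiguousarray(f['pixels']),cv2.COLOR_RGB2LAB).astype(int)
    hsv=cv2.cvtColor(np.ascontiguousarray(f['pixels']),cv2.COLOR_RGB2HSV).astype(int)
    for (x,y,w,h) in boxes:
        m=((hsv[y:y+h,x:x+w,0]<9)|(hsv[y:y+h,x:x+w,0]>174))&(hsv[y:y+h,x:x+w,1]>120)&(hsv[y:y+h,x:x+w,2]>70)
        v=hsv[y:y+h,x:x+w,2]; print(n,x,y)
        for j in range(h):
            if m[j].any(): print(y+j,''.join(('%X'%(v[j,i]//16) if m[j,i] else '.') for i in range(w)))
A=onz(T,204,282,70);B=onz(T,248.6,292.2,70);print(A,B,proj(S,A),proj(S,B))
print(np.degrees(2*np.arctan2(.190235723,.981738)))
E
```

```text
track [576.10772045 -50.18553963  41.        ] [ 553.39400552 -197.36669201   41.        ] 148.92348526098414 81.22704439815651
81.9438973031229
knob z99 [ 569.62170311 -105.02299361   99.        ] [ 570.77760418 -100.15898198   99.        ] (array([ 569.42728526, -104.85105761,   94.76129245]), np.float64(1.8477566282544946))
knob->scene (np.float64(272.6594851209908), np.float64(217.00888630422708))
top 190 265
276 ...............B.B7...............................
277 .............BBCCC9...............................
278 ...........8BDB9AC.6..............................
279 ..........9CDDB779A7..............................
280 ..........BDDD.A67A9..............................
281 ..........B.DDDB66AA7.............................
282 ..........9D.DDC958B9.............................
283 ............DDDDA57AA6............................
284 ...........9D.D.B768B9............................
285 ...........8CDDDA667AA............................
286 ............BCA87569BB7...........................
287 ..............6568ACDCA...........................
288 ...............ABCD
[... 1789 characters left out ...]
..5..5...........
333 ............5.................
334 ............6.6...8...........
335 ..........8...................
336 .............5...6............
337 ............5.656.............
338 ...............56.............
339 ...........7.6.6..............
340 ............8...6.............
341 .........B....7.5.............
342 ...............6..............
343 .........5.....5..............
344 .......6.5...9................
347 ........5.....................
[461.65905427 312.1032409   70.        ] [438.1385719  197.03760048  70.        ] (np.float64(413.852035649866), np.float64(323.47111085582037)) (np.float64(387.71661127410744), np.float64(282.5118352013012))
21.933091727010197
```

```bash
python3 -m pendant '[85,35.5,43,0,0,0,-0.053, 85,35.5,43,0,0,0,-0.053, 85,35.5,43,0,0,0,-0.053, 85,35.5,43,0,0,0,-0.053, 85,35.5,43,0,0,0,-0.053]'; python3 -m pendant '[85,35.5,43,0,0,0,-0.053, 85,35.5,43,0,0,0,-0.053, 85,35.5,43,0,0,0,-0.053, 85,35.5,43,0,0,0,-0.053, 85,35.5,43,0,0,0,-0.053]'; python3 -m pendant '[55,0,0,-50,0,0,0,45,0,0,-45,0,0,0,45,0,0,0,0,0,0]'
python3 - <<'E'
from h import *
s=readout.state();print(s['tool_pos'],s['ee_rot'],s['q'],s['width'],s['force'])
t=shot('top')['pixels'][:,:,::-1];s=shot('scene')['pixels'][:,:,::-1]
r=lambda im,x,y,w,h,W,H:cv2.resize(im[y:y+h,x:x+w],(W,H),interpolation=cv2.INTER_CUBIC)
cv2.imwrite('pics/m2.png',np.hstack([r(t,305,190,100,100,400,400),r(s,215,150,100,100,400,400)]))
E
```

```text
t: 0.82
tool_pos: [393.1, -316.9, 303.9]
ee_rot: [0.0, 0.998, 0.058, 0.0]
force: [1.3, -0.6, -0.4]
width: 84.9
finger_force: 0.0
t: 1.45
tool_pos: [570.7, -101.8, 303.8]
ee_rot: [0.0, 0.997, -0.074, -0.0]
force: [0.9, -0.0, 0.1]
width: 84.8
finger_force: 0.0
t: 1.82
tool_pos: [567.5, -102.5, 205.4]
ee_rot: [-0.001, 0.997, -0.073, -0.004]
force: [-0.2, 0.7, 0.4]
width: 45.0
finger_force: 0.0
[ 567.47908832 -102.45449824  205.42839629] [-9.40286849e-04  9.97300706e-01 -7.32868439e-02 -4.41100724e-03] [-2.99188310e-01  3.52670797e-01  1.64807479e+00 -1.56243125e-04
  1.14986620e+00  1.41837921e+00] 45.01468037910018 [-0.21652662  0.69122629  0.36539768]
```

View pics/m2.png

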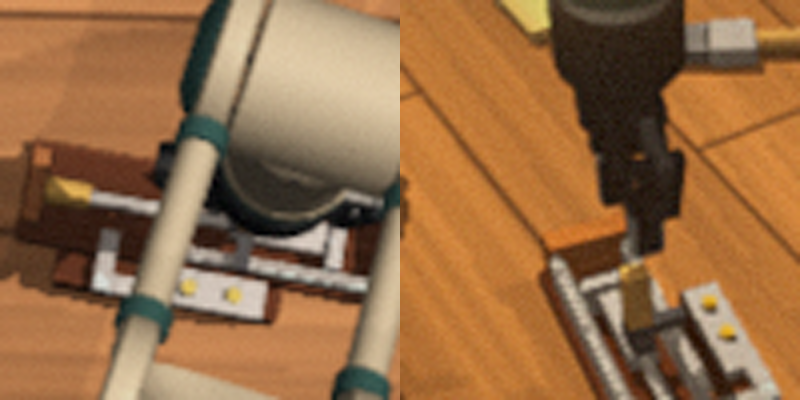

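The gripper sits above the knob, which is at about (632,270) in the crop, midway between the fingers. I'll go down and close.

```bash
python3 -m pendant '[45,0.5,-0.5,-25,0,0,0,45,0,0,-25,0,0,0,45,0,0,-15,0,0,0,45,0,0,-7,0,0,0,45,0,0,0,0,0,0]'; python3 -m pendant '[25,0,0,0,0,0,0,18,0,0,0,0,0,0,16,0,0,0,0,0,0]'
python3 - <<'E'
from h import *
s=readout.state();print(s['tool_pos'],s['width'],s['force'],s['finger_force'])
s=shot('scene')['pixels'][:,:,::-1]
cv2.imwrite('pics/m3.png',cv2.resize(s[170:270,215:315],(600,600),interpolation=cv2.INTER_CUBIC))
E
```

```text
t: 2.55
tool_pos: [570.7, -104.1, 137.5]
ee_rot: [0.0, 0.997, -0.074, 0.0]
force: [0.3, 0.2, -0.0]
width: 45.0
finger_force: 0.0
t: 2.92
tool_pos: [570.6, -104.3, 137.5]
ee_rot: [0.001, 0.997, -0.073, 0.001]
force: [-0.5, -1.8, 0.9]
width: 16.4
finger_force: 0.7
[ 570.59593324 -104.30848145  137.47989204] 16.402527489295963 [-0.4871365  -1.78626194  0.86946534] 0.6546011567115784
```

View pics/m3.png

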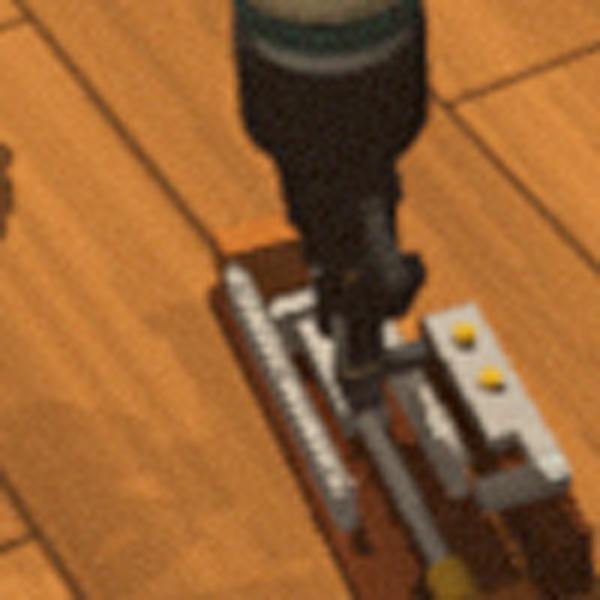

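```bash
python3 -m pendant '[12,0,-1,0,0,0,0,10,0,0,0,0,0,0,10,0,0,0,0,0,0,10,0,0,0,0,0,0]'; python3 -m pendant '[10,0.3,2,0,0,0,0,10,0.6,4,0,0,0,0,10,0.6,4,0,0,0,0,10,0,0,0,0,0,0]';
```

```text
t: 3.48
tool_pos: [570.5, -105.2, 137.5]
ee_rot: [0.0, 0.997, -0.074, 0.0]
force: [-0.4, -2.0, 4.7]
width: 13.2
finger_force: 58.4
t: 3.98
tool_pos: [572.0, -96.0, 137.5]
ee_rot: [0.001, 0.997, -0.073, 0.0]
force: [-1.4, -5.3, 4.8]
width: 12.8
finger_force: 58.5
```

```bash
python3 -m pendant '[10,1.2,7.9,0,0,0,0,10,1.2,7.9,0,0,0,0,10,1.2,7.9,0,0,0,0,10,1.2,7.9,0,0,0,0,10,0,0,0,0,0,0]'; python3 -m pendant '[10,1.2,7.9,0,0,0,0,10,1.2,7.9,0,0,0,0,10,0.6,4,0,0,0,0,10,0,0,0,0,0,0,10,0,0,0,0,0,0]'
python3 - <<'E'
from h import *
shot('top','t4.png');s=shot('scene')['pixels'][:,:,::-1]
cv2.imwrite('pics/m4.png',cv2.resize(s[200:300,235:335],(600,600),interpolation=cv2.INTER_CUBIC))
E
```

```text
t: 4.6
tool_pos: [576.9, -64.7, 137.5]
ee_rot: [0.002, 0.997, -0.073, 0.001]
force: [-1.5, -7.2, 4.9]
width: 13.4
finger_force: 58.5
t: 5.22
tool_pos: [579.9, -45.5, 137.5]
ee_rot: [0.002, 0.997, -0.073, 0.001]
force: [-1.6, -6.7, 4.5]
width: 13.3
finger_force: 58.5
```

View pics/m4.png

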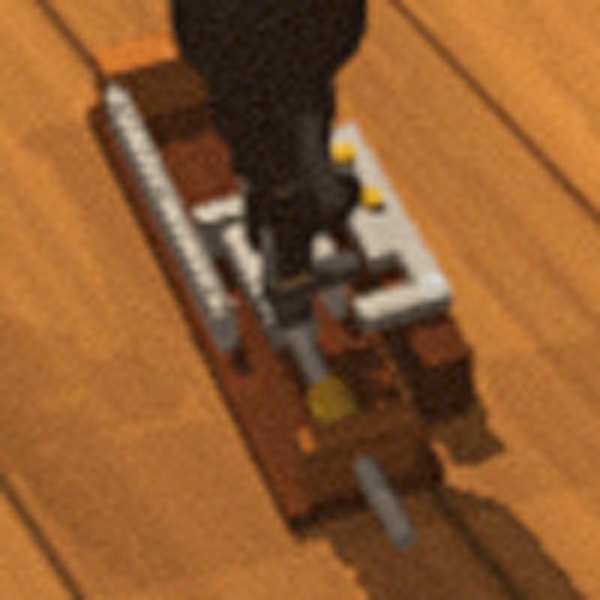

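The follower is drawn back about 60 mm. The pin, at about (385,262) in the crop, is beside the notch just short of the cross arm at (400,300). Now I'll feel for the stop.

```bash
python3 -m pendant '[10,0.45,3,0,0,0,0,10,0.45,3,0,0,0,0,10,0.3,2,0,0,0,0,10,0,0,0,0,0,0]'|egrep 'pos|^force'; for i in 1; do python3 -m pendant '[10,0.15,1,0,0,0,0,10,0.15,1,0,0,0,0,10,0,0,0,0,0,0]'|egrep 'pos|^force'; done;  python3 -m pendant '[10,0.15,1,0,0,0,0,10,0,0,0,0,0,0]'|egrep 'pos|^force'
```

```text
tool_pos: [581.1, -37.7, 137.5]
force: [-1.7, -8.2, 4.6]
tool_pos: [581.4, -35.9, 137.5]
force: [-0.9, -8.0, 4.6]
tool_pos: [581.6, -34.9, 137.5]
force: [-1.2, -8.2, 4.5]
```

```bash
python3 -m pendant '[10,0.15,1,0,0,0,0,10,0.15,1,0,0,0,0,10,0,0,0,0,0,0]'|egrep 'pos|^force';python3 -m pendant '[10,0.15,1,0,0,0,0,10,0,0,0,0,0,0]'|egrep 'pos|^force';python3 -m pendant '[10,0.15,1,0,0,0,0,10,0,0,0,0,0,0]'|egrep 'pos|^force'
```

```text
tool_pos: [581.9, -32.9, 137.5]
force: [-1.0, -8.2, 4.3]
tool_pos: [582.1, -31.9, 137.5]
force: [-1.9, -8.5, 4.5]
tool_pos: [582.2, -31.0, 137.5]
force: [-0.7, -9.2, 4.9]
```

```bash
python3 -m pendant '[10,0.15,1,0,0,0,0,10,0,0,0,0,0,0]'|egrep 'pos|^force'
```

```text
tool_pos: [582.4, -30.0, 137.5]
force: [-0.1, -9.4, 4.4]
```

```bash
python3 -m pendant '[10,0.15,1,0,0,0,0,10,0,0,0,0,0,0]'|egrep 'pos|^force'
```

```text
tool_pos: [582.5, -29.3, 137.5]
force: [-1.2, -10.1, 4.7]
```

```bash
python3 -m pendant '[10,0.15,1,0,0,0,0,10,0,0,0,0,0,0]'|egrep 'pos|^force'
```

```text
tool_pos: [582.5, -29.1, 137.4]
force: [-1.1, -11.4, 5.1]
```

```bash
python3 -m pendant '[10,0.15,1,0,0,0,0,10,0,0,0,0,0,0]'|egrep 'pos|^force'
```

```text
tool_pos: [582.6, -28.9, 137.4]
force: [-2.7, -14.7, 4.4]
```

Stop met at y ≈ -29 (follower about 77 mm). I'll back off about 4.5 mm and slide sideways.

```bash
python3 -m pendant '[10,-0.5,-3,0,0,0,0,10,-0.5,-3.5,0,0,0,0,10,0,0,0,0,0,0]'|egrep 'pos|^force';  python3 -m pendant '[10,-2,0.3,0,0,0,0,10,-2,0.3,0,0,0,0,10,-2,0.3,0,0,0,0,10,0,0,0,0,0,0]'|egrep 'pos|^force'
```

```text
tool_pos: [581.8, -33.7, 137.5]
force: [-0.4, -9.1, 5.0]
tool_pos: [576.0, -32.6, 137.5]
force: [-0.1, -9.7, 4.0]
```

```bash
python3 -m pendant '[10,-2,0.3,0,0,0,0,10,-2,0.3,0,0,0,0,10,0,0,0,0,0,0]'|egrep 'pos|^force';  python3 -m pendant '[10,-2,0.3,0,0,0,0,10,-1.5,0.2,0,0,0,0,10,0,0,0,0,0,0]'|egrep 'pos|^force'
```

```text
tool_pos: [572.0, -32.0, 137.5]
force: [-0.5, -9.1, 4.6]
tool_pos: [568.6, -31.5, 137.5]
force: [0.3, -7.5, 4.4]
```

```bash
python3 -m pendant '[10,-1,0.15,0,0,0,0,10,-1,0.15,0,0,0,0,10,0,0,0,0,0,0]'|egrep 'pos|^force'
```

```text
tool_pos: [566.7, -31.1, 137.4]
force: [-1.4, -9.1, 3.1]
```

```bash
python3 -m pendant '[10,-1,0.15,0,0,0,0,10,0,0,0,0,0,0,10,0,0,0,0,0,0]'|egrep 'pos|^force'; python3 -m pendant '[10,-1,0,0,0,0,0,10,0,0,0,0,0,0]'|egrep 'pos|^force'
```

```text
tool_pos: [565.9, -31.0, 137.5]
force: [-0.5, -9.3, 4.9]
tool_pos: [565.6, -31.1, 137.5]
force: [3.2, -8.6, 1.4]
```

```bash
python3 -m pendant '[10,0,-1.5,0,0,0,0,10,-0.2,-1.5,0,0,0,0,10,-0.2,-1,0,0,0,0,10,0,0,0,0,0,0]'|egrep 'pos|^force'; python3 -m pendant '[10,-0.2,-1,0,0,0,0,10,-0.2,-1,0,0,0,0,10,0,0,0,0,0,0]'|egrep 'pos|^force'
```

```text
tool_pos: [565.0, -35.0, 137.5]
force: [1.3, -8.2, 2.9]
tool_pos: [564.7, -36.8, 137.5]
force: [0.8, -8.3, 1.9]
```

```bash
python3 -m pendant '[10,-0.15,-1,0,0,0,0,10,-0.15,-1,0,0,0,0,10,0,0,0,0,0,0]'|egrep 'pos|^force'; python3 -m pendant '[10,-0.15,-1,0,0,0,0,10,0,0,0,0,0,0]'|egrep 'pos|^force'
```

```text
tool_pos: [564.6, -37.1, 137.6]
force: [4.2, -3.4, 2.5]
tool_pos: [564.6, -37.3, 137.6]
force: [5.4, -2.4, 2.2]
```

```bash
python3 -m pendant '[20,0.3,0,0,0,0,0,40,0,0,0,0,0,0,40,0,0,0,0,0,0,40,0,0,15,0,0,0,40,0,0,40,0,0,0]'|egrep 'pos|^force|width'; python3 -m pendant '[45,0,0,50,0,0,0,45,-26,53,0,0,0,0,45,-26,53,0,0,0,0,45,-26,53,0,0,0,0,45,-26,53,0,0,0,0]'|egrep 'pos|^force'
python3 - <<'E'
from h import *
shot('top','t5.png');shot('scene','s5.png')
t=cv2.imread('pics/t5.png');s=cv2.imread('pics/s5.png')
r=lambda im,x,y,w,h,W,H:cv2.resize(im[y:y+h,x:x+w],(W,H),interpolation=cv2.INTER_CUBIC)
cv2.imwrite('pics/m5.png',np.vstack([np.hstack([r(t,305,215,110,62,550,310),r(t,190,270,50,62,250,310)]),np.hstack([r(s,240,200,80,58,400,290),r(s,365,270,80,58,400,290)])]))
E
```

```text
tool_pos: [561.7, -37.3, 191.4]
force: [1.8, 0.6, 0.9]
width: 39.9
tool_pos: [458.1, 175.9, 243.2]
force: [0.4, -0.4, 0.4]
```

View pics/m5.png

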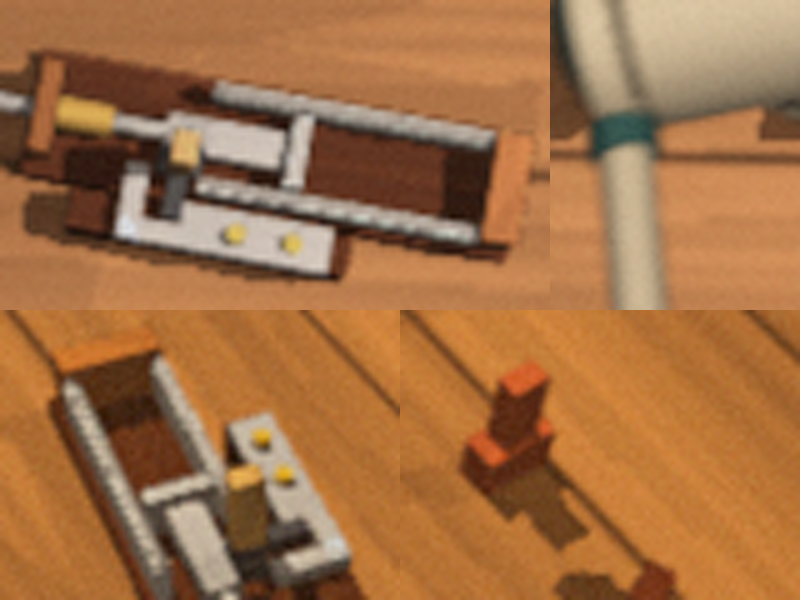

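The follower is latched: the pin is in the notch at top-crop (172,195), the follower face is at (298,150) and the track is clear. Next, stamp positions from both views.

```bash
python3 - <<'E'
from h import *
T=shot('top');S=shot('scene')
print('knob',onz(T,305+186/5-.4,215+148/5-.4,99), tri(ray(T,341.8,244.2),ray(S,240+245/5-.4,200+(477-310)/5-.4)))
print('B stem top',onz(T,248,293,70),onz(S,389.7,283.5,70),tri(ray(T,248,293),ray(S,389.7,283.5)))
print('A stem top',onz(T,203.5,282,70),tri(ray(T,203.5,282),ray(S,370+(405-258)/3.217-.4,270+(487-310)/3.222-.4)))
f=[onz(T,*p,26) for p in ((246,287),(253.5,287),(253.5,301))];print('B foot ctr',(f[0]+f[2])/2,f[1]-f[0],f[2]-f[1])
# A: minAreaRect of mask
for x,y,w,h in ((195,270,25,25),(240,282,20,24)):
    hsv=cv2.cvtColor(np.ascontiguousarray(cv2.imread('pics/top0.png')[:,:,::-1]),cv2.COLOR_RGB2HSV).astype(int)[y:y+h,x:x+w]
    m=(((hsv[...,0]<9)|(hsv[...,0]>174))&(hsv[...,1]>120)&(hsv[...,2]>70)).astype(np.uint8)
    p=cv2.findNonZero(m).reshape(-1,2)+[x,y]; r=cv2.minAreaRect(p.astype(np.float32)); b=cv2.boxPoints(r)
    g=np.array([onz(T,*q,30)[:2] for q in b]); e=np.diff(np.vstack([g,g[:1]]),axis=0); print(r,g.mean(0),[(round(float(np.hypot(*v)),1),round(float(np.degrees(np.arctan2(v[1],v[0]))),1)) for v in e[:2]])
E
```

```text
knob [563.06084771 -37.50112302  99.        ] (array([563.189365  , -37.44285353,  96.29539213]), np.float64(0.5478976657788395))
B stem top [436.06682509 198.49681383  70.        ] [436.10627653 201.68111069  70.        ] (array([435.3819151 , 199.61681845,  67.54471   ]), np.float64(2.2477440453687376))
A stem top [461.63081533 313.38324594  70.        ] (array([460.9575247 , 314.48752251,  68.8169329 ]), np.float64(2.2562892388390567))
B foot ctr [435.28113094 199.3371284   26.        ] [  0.43651493 -19.75398964   0.        ] [-36.73075732  -1.27118145   0.        ]
((206.00003051757812, 284.0000305175781), (15.205260276794434, 9.838699340820312), 63.43495178222656) [458.81126816 314.7934777 ] [(25.7, -61.9), (40.4, -151.2)]
((249.0, 294.0), (14.0, 8.0), 90.0) [435.08852204 200.80158113] [(21.0, -88.7), (36.7, -178.0)]
```

```bash
python3 -m pendant '[45,-22,24,0,0,0,0.166,45,0,0,-30,0,0,0,45,0,0,-30,0,0,0,45,0,0,0,0,0,0,45,0,0,0,0,0,0]'
```

```text
t: 14.52
tool_pos: [438.3, 197.8, 182.9]
ee_rot: [-0.0, 1.0, 0.009, 0.001]
force: [0.4, 0.2, 0.9]
width: 45.1
finger_force: 0.0
```

```bash
python3 -m pendant '[45,-2,1.5,-25,0,0,0,45,0,0,-25,0,0,0,45,0,0,-18,0,0,0,45,0,0,-8,0,0,0,45,0,0,0,0,0,0]'; python3 -m pendant '[30,0,0,0,0,0,0,20,0,0,0,0,0,0,17,0,0,0,0,0,0,15,0,0,0,0,0,0]'
```

```text
t: 15.15
tool_pos: [435.6, 199.9, 106.5]
ee_rot: [-0.0, 1.0, 0.009, 0.0]
force: [-0.2, 0.0, 0.2]
width: 44.9
finger_force: 0.0
t: 15.65
tool_pos: [435.0, 200.0, 106.1]
ee_rot: [0.0, 1.0, 0.009, 0.0]
force: [-0.2, 0.3, 0.8]
width: 14.9
finger_force: 0.0
```

```bash
python3 -m pendant '[8,0,0,0,0,0,0,8,0,0,0,0,0,0,8,0,0,5,0,0,0,8,0,0,45,0,0,0,8,0,0,50,0,0,0]'; python3 -m pendant '[8,12.5,-37,0,0,0,0,8,12.5,-37,0,0,0,-0.042,8,12.5,-37,0,0,0,-0.042,8,12.5,-37,0,0,0,-0.042,8,12.5,-37,0,0,0,-0.042]'|egrep width;python3 -m pendant '[8,12.5,-37,0,0,0,0,8,12.5,-37,0,0,0,0,8,12.5,-37,0,0,0,0,8,12.5,-37,0,0,0,0,8,12.5,-36,0,0,0,0]'|egrep pos;python3 -m pendant '[8,0,0,-25,0,0,0,8,0,0,-22,0,0,0,8,0,0,0,0,0,0,8,0,0,0,0,0,0]'
python3 - <<'E'
from h import *
shot('top','t6.png');shot('scene','s6.png')
t=cv2.imread('pics/t6.png');s=cv2.imread('pics/s6.png')
r=lambda im,x,y,w,h,W,H:cv2.resize(im[y:y+h,x:x+w],(W,H),interpolation=cv2.INTER_CUBIC)
cv2.imwrite('pics/m6.png',np.hstack([r(t,345,200,80,80,300,300),r(s,235,165,80,96,500,600)[:300]*0+r(s,235,165,80,96,500,600)[0:300]])) if 0 else cv2.imwrite('pics/m6.png',np.hstack([r(t,355,205,60,120,300,600),r(s,235,165,80,96,500,600)]))
E
```

```text
t: 16.27
tool_pos: [434.3, 199.7, 206.3]
ee_rot: [0.0, 1.0, 0.009, -0.001]
force: [0.8, -0.2, -0.6]
width: 13.6
finger_force: 58.4
width: 13.4
tool_pos: [560.0, -170.3, 205.7]
t: 18.02
tool_pos: [560.3, -169.1, 159.5]
ee_rot: [0.0, 0.997, -0.074, 0.0]
force: [0.7, -0.4, -0.4]
width: 13.2
finger_force: 58.6
```

View pics/m6.png

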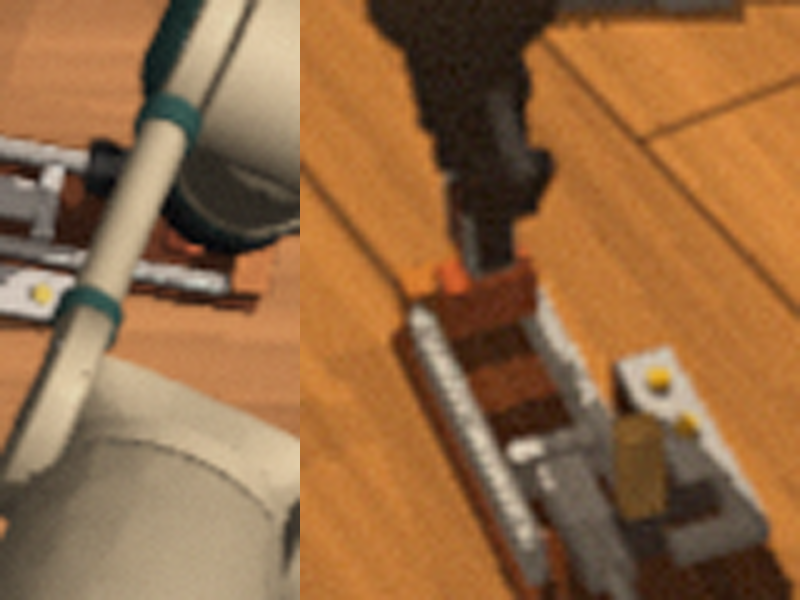

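The scene crop shows the held stamp over the front of the track (foot bottom corners at about (415,343) and (535,305)), and the arm hides the top view. I'll measure the wall and stamp lateral positions numerically with brightness profiles.

```bash
python3 - <<'E'
from h import *
T=shot('top');S=shot('scene')
O=np.array([555.9,-199.1]);th=np.radians(81.6);d=np.array([np.cos(th),np.sin(th)]);y=np.array([-d[1],d[0]])
def prof(f,img,x,s,z):
    P=O+np.outer(x,d)+np.outer(s,y)
    uv=np.array([proj(f,[*p,z]) for p in P],np.float32)
    return cv2.remap(img,uv[:,0].reshape(1,-1),uv[:,1].reshape(1,-1),cv2.INTER_LINEAR)[0]
s=np.arange(-32,33,2.)
for n,f,fn in (('top',T,'t5.png'),('scene',S,'s5.png')):
    im=cv2.imread('pics/'+fn)
    blue=im[:,:,0].astype(np.float32)
    print(n,'s',s.astype(int).tolist())
    for x0 in (15,40,65,85):
        print(x0,np.mean([prof(f,blue,np.full(len(s),x0+k),s,41) for k in range(-6,7,2)],0).astype(int).tolist())
im=S['pixels'];sat=im[:,:,0].astype(np.float32)-im[:,:,2]  # red-blue
s=np.arange(-30,31,2.)
print('s',s.astype(int).tolist())
for x0 in (20,24,28,32,36,40,44):
    print(x0,prof(S,im[:,:,0].astype(np.float32),np.full(len(s),x0),s,53.4).astype(int).tolist(), prof(S,im[:,:,2].astype(np.float32),np.full(len(s),x0),s,53.4).astype(int).tolist())
E
```

```text
top s [-32, -30, -28, -26, -24, -22, -20, -18, -16, -14, -12, -10, -8, -6, -4, -2, 0, 2, 4, 6, 8, 10, 12, 14, 16, 18, 20, 22, 24, 26, 28, 30, 32]
15 [71, 68, 105, 146, 152, 146, 127, 91, 51, 29, 19, 17, 18, 17, 16, 17, 18, 17, 18, 16, 15, 16, 17, 17, 16, 16, 17, 49, 113, 148, 166, 164, 124]
40 [70, 73, 114, 149, 150, 141, 123, 88, 50, 31, 30, 33, 33, 32, 32, 32, 33, 34, 35, 35, 33, 32, 31, 33, 33, 33, 34, 74, 128, 153, 152, 137, 100]
65 [67, 73, 121, 151, 152, 140, 113, 76, 43, 28, 27, 31, 34, 33, 33, 33, 32, 34, 35, 34, 32, 32, 32, 31, 33, 32, 39, 84, 137, 156, 162, 151, 106]
85 [66, 80, 126, 149, 148, 139, 112, 76, 42, 32, 33, 35, 34, 33, 32, 33, 32, 32, 35, 35, 33, 31, 31, 33, 33, 33, 39, 84, 134, 154, 161, 140, 91]
scene s [-32, -30, -28, -26, -24, -22, -20, -18, -16, -14, -12, -10, -8, -6, -4, -2, 0, 2, 4, 6, 8, 10, 12, 14, 16, 18, 20, 22, 24, 26, 28, 30, 32]
15 [52, 91, 124, 136, 135, 113, 75, 36, 17, 20, 19, 17, 23, 23, 22, 21, 22, 23, 22, 22, 24, 22, 19, 19, 22, 39, 71, 106, 137, 148, 138, 111, 80]
40 [82, 116, 147, 154, 143, 111, 67, 29, 11, 12, 14, 16, 18, 17, 17, 16, 16, 1
[... 1668 characters left out ...]
 173, 198, 203, 204, 205] [137, 132, 113, 78, 35, 21, 20, 20, 24, 23, 21, 26, 26, 23, 19, 19, 20, 24, 20, 20, 20, 22, 25, 29, 36, 87, 131, 146, 111, 78, 60]
40 [183, 168, 144, 118, 94, 80, 87, 91, 89, 76, 77, 81, 86, 84, 81, 81, 86, 87, 84, 83, 90, 93, 92, 102, 132, 173, 184, 188, 194, 202, 201] [146, 133, 107, 74, 39, 16, 19, 22, 22, 16, 20, 22, 20, 21, 20, 20, 23, 21, 19, 21, 30, 38, 42, 53, 86, 133, 146, 131, 100, 69, 56]
44 [188, 172, 146, 111, 78, 66, 63, 57, 63, 65, 65, 59, 59, 64, 64, 65, 64, 59, 61, 69, 78, 83, 93, 116, 158, 182, 193, 192, 196, 201, 202] [148, 135, 110, 74, 36, 18, 11, 7, 14, 17, 20, 13, 16, 19, 15, 19, 19, 16, 15, 25, 40, 53, 67, 87, 123, 147, 153, 136, 102, 73, 54]
```

```bash
python3 -m pendant '[8,0,0,-5,0,0,0,8,0,0,-4,0,0,0,8,0,0,0,0,0,0]'|egrep 'pos|^force'
python3 - <<'E'
from h import *
f=shot('scene','s7.png');s=cv2.imread('pics/s7.png')
cv2.imwrite('pics/m7.png',cv2.resize(s[190:240,240:300],(780,600)[:2] if 0 else (720,600),interpolation=cv2.INTER_CUBIC))
E
```

```text
tool_pos: [559.6, -168.9, 149.4]
force: [0.1, 0.1, 0.3]
```

View pics/m7.png

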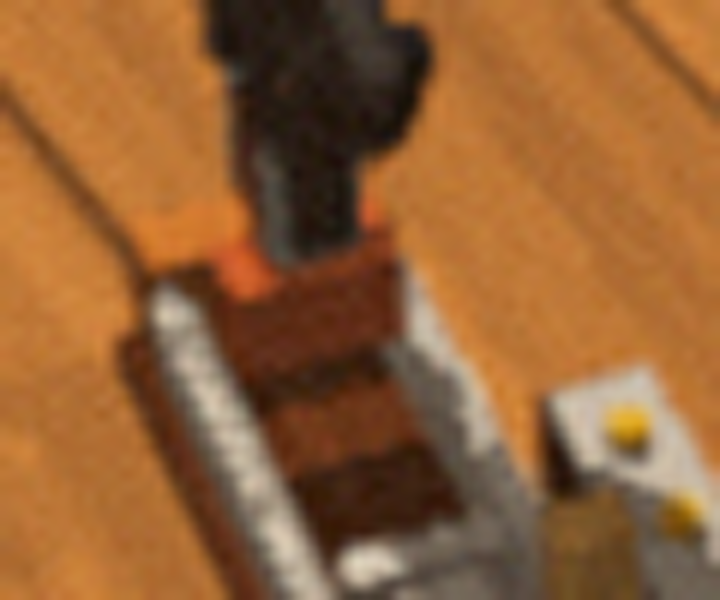

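The crop shows the foot's rear face just above the lips. Bottom corners are at about (238,381) and (404,335), and the −y lip's inner edge passes near (250,380). I'll convert the midpoints to rack coordinates.

```bash
python3 - <<'E'
from h import *
S=shot('scene');im=S['pixels'].astype(np.float32)
O=np.array([555.9,-199.1]);th=np.radians(81.6);d=np.array([np.cos(th),np.sin(th)]);y=np.array([-d[1],d[0]])
def rk(u,v,z): p=onz(S,u,v,z)[:2]-O; return (p@d).round(1),(p@y).round(1)
print(rk(266.25,219.3,43.4),rk(264.8,210.3,69.4))
for p,z in (((404,335),43.4),((238,381),43.4),((392,225),69.4),((217,275),69.4)): print(rk(240+p[0]/12-.5,190+p[1]/12-.5,z))
# horizontal rows across the rear face
for v in (211,213,214,215,216,217,218,219,220,221): print(v,'R',im[v,252:282,0].astype(int).tolist())
E
```

```text
(np.float64(40.2), np.float64(-0.3)) (np.float64(32.3), np.float64(0.1))
(np.float64(40.6), np.float64(19.5))
(np.float64(40.1), np.float64(-20.0))
(np.float64(32.4), np.float64(21.0))
(np.float64(32.7), np.float64(-20.3))
211 R [184, 199, 195, 183, 160, 182, 199, 205, 204, 159, 105, 84, 73, 72, 81, 107, 114, 115, 117, 121, 117, 139, 183, 202, 197, 186, 184, 189, 191, 191]
213 R [89, 104, 97, 81, 83, 89, 156, 201, 206, 194, 190, 143, 113, 106, 105, 97, 97, 95, 92, 92, 96, 126, 183, 208, 206, 199, 188, 185, 187, 186]
214 R [100, 137, 135, 100, 87, 89, 100, 161, 174, 153, 118, 95, 85, 92, 93, 90, 88, 92, 98, 91, 92, 114, 160, 190, 205, 204, 199, 192, 185, 189]
215 R [124, 176, 180, 148, 112, 82, 85, 96, 100, 91, 88, 91, 89, 95, 96, 94, 97, 97, 92, 95, 91, 117, 175, 196, 202, 205, 204, 197, 186, 184]
216 R [122, 190, 198, 182, 137, 93, 85, 102, 92, 90, 86, 91, 93, 93, 94, 101, 96, 94, 94, 93, 95, 120, 176, 199, 200, 201, 202, 191, 178, 183]
217 R [95, 140, 162, 154, 146, 114, 92, 98, 95, 83, 94, 93, 98, 99, 93, 94, 101, 96, 106, 95, 96, 119, 178, 201, 193, 199, 205, 200, 186, 180]
218 R [90, 127, 144, 157, 169, 126, 93, 96, 97, 95, 95, 95, 94, 95, 95, 102, 91, 85, 86, 93, 86, 100, 163, 194, 195, 198, 205, 202, 196, 186]
219 R [87, 94, 145, 178, 169, 143, 107, 92, 94, 90, 91, 100, 98, 86, 82, 93, 78, 65, 57, 67, 91, 103, 111, 151, 188, 194, 199, 204, 205, 195]
220 R [95, 99, 140, 192, 196, 167, 118, 85, 96, 94, 85, 87, 84, 69, 56, 60, 61, 63, 49, 60, 75, 99, 95, 113, 159, 171, 198, 208, 208, 205]
221 R [98, 96, 99, 150, 183, 169, 136, 97, 84, 73, 64, 61, 65, 58, 55, 59, 62, 69, 74, 73, 80, 95, 98, 102, 111, 118, 175, 207, 204, 206]
```

```bash
python3 -m pendant '[8,-1.2,0.2,0,0,0,0,8,0,0,-2,0,0,0,8,0,0,-2,0,0,0,8,0,0,0,0,0,0]'|egrep 'pos|^force';python3 -m pendant '[8,0,0,-2,0,0,0,8,0,0,-1,0,0,0,8,0,0,0,0,0,0]'|egrep 'pos|^force'
```

```text
tool_pos: [558.7, -168.8, 145.7]
force: [0.4, -0.0, -0.4]
tool_pos: [558.7, -168.8, 142.8]
force: [-0.1, 0.3, -0.3]
```

```bash
python3 -m pendant '[8,0,0,-1.5,0,0,0,8,0,0,-1.5,0,0,0,8,0,0,0,0,0,0]'|egrep 'pos|^force'
```

```text
tool_pos: [558.7, -168.8, 139.8]
force: [-0.5, 0.5, -2.2]
```

```bash
python3 -m pendant '[8,0,0,-2,0,0,0,8,0,0,-2,0,0,0,8,0,0,0,0,0,0]'|egrep 'pos|^force';python3 -m pendant '[8,0,0,-3,0,0,0,8,0,0,-3,0,0,0,8,0,0,0,0,0,0]'|egrep 'pos|^force'
```

```text
tool_pos: [558.6, -168.8, 135.7]
force: [0.0, -0.7, -0.9]
tool_pos: [558.6, -168.8, 129.6]
force: [0.6, -0.2, -1.0]
```

```bash
python3 -m pendant '[8,0,0,-3,0,0,0,8,0,0,-3,0,0,0,8,0,0,0,0,0,0]'|egrep 'pos|^force';python3 -m pendant '[8,0,0,-2,0,0,0,8,0,0,-1,0,0,0,8,0,0,0,0,0,0]'|egrep 'pos|^force'
```

```text
tool_pos: [558.6, -168.8, 123.6]
force: [0.1, -0.3, -1.1]
tool_pos: [558.7, -168.9, 120.9]
force: [0.0, 0.5, -0.4]
```

```bash
python3 -m pendant '[8,0,0,-1,0,0,0,8,0,0,-1,0,0,0,8,0,0,0,0,0,0]'|egrep 'pos|^force';python3 -m pendant '[8,0,0,-0.8,0,0,0,8,0,0,0,0,0,0]'|egrep 'pos|^force'
```

```text
tool_pos: [558.7, -168.8, 118.8]
force: [0.8, 0.7, -0.4]
tool_pos: [558.8, -168.9, 118.2]
force: [-0.6, 0.4, -0.2]
```

```bash
python3 -m pendant '[8,0,0,-0.8,0,0,0,8,0,0,0,0,0,0]'|egrep 'pos|^force'
```

```text
tool_pos: [558.8, -168.9, 118.2]
force: [-1.0, 1.2, 5.6]
```

```bash
python3 -m pendant '[24,0,0,0.6,0,0,0,24,0,0,0,0,0,0,24,0,0,10,0,0,0,24,0,0,40,0,0,0,24,0,0,40,0,0,0]'; python3 -m pendant '[45,-8,40,0,0,0,0.053,45,-8,40,0,0,0,0.053,45,-8,40,0,0,0,0.053,45,-8,40,0,0,0,0.053,45,-8,40,0,0,0,0.053]'|egrep width;python3 -m pendant '[45,-8,40,0,0,0,0.053,45,-8,40,0,0,0,0.053,45,-8,40,0,0,0,0.053,45,-8,40,0,0,0,0.053,45,-8,40,0,0,0,0.053]'|egrep pos;python3 -m pendant '[45,-8,40,0,0,0,0.053,45,-8,40,0,0,0,0.053,45,0,0,-25,0,0,0,45,0,0,0,0,0,0,45,0,0,0,0,0,0]'
```

```text
t: 22.95
tool_pos: [558.7, -168.8, 209.1]
ee_rot: [-0.0, 0.997, -0.075, -0.0]
force: [1.0, -1.1, 0.0]
width: 23.9
finger_force: 0.0
width: 44.8
tool_pos: [478.6, 232.5, 208.6]
t: 24.82
tool_pos: [463.2, 311.0, 183.7]
ee_rot: [0.0, 0.971, 0.241, 0.0]
force: [0.9, 0.8, 0.4]
width: 44.9
finger_force: 0.0
```

```bash
python3 -m pendant '[45,-2.5,3,-25,0,0,0,45,0,0,-25,0,0,0,45,0,0,-19,0,0,0,45,0,0,-8,0,0,0,45,0,0,0,0,0,0]'|egrep 'pos|^force'; python3 -m pendant '[30,0,0,0,0,0,0,20,0,0,0,0,0,0,17,0,0,0,0,0,0,15,0,0,0,0,0,0]'; python3 -m pendant '[8,0,0,0,0,0,0,8,0,0,0,0,0,0,8,0,0,0,0,0,0]'
```

```text
tool_pos: [460.7, 313.9, 106.3]
force: [0.6, -0.8, 0.1]
t: 25.95
tool_pos: [460.4, 314.3, 106.2]
ee_rot: [-0.0, 0.971, 0.241, 0.0]
force: [0.2, 0.4, 0.7]
width: 14.7
finger_force: 0.4
t: 26.32
tool_pos: [460.5, 314.3, 106.3]
ee_rot: [-0.0, 0.971, 0.241, 0.0]
force: [-0.6, -0.3, 4.6]
width: 13.2
finger_force: 58.8
```

```bash
python3 -m pendant '[8,0,0,5,0,0,0,8,0,0,45,0,0,0,8,0,0,50,0,0,0,8,0,0,10,0,0,0]'|egrep 'pos|width'; python3 -m pendant '[8,8.7,-37,0,0,0,-0.053,8,8.7,-37,0,0,0,-0.053,8,8.7,-37,0,0,0,-0.053,8,8.7,-37,0,0,0,-0.053,8,8.7,-37,0,0,0,-0.053]'|egrep width;python3 -m pendant '[8,8.7,-37,0,0,0,-0.053,8,8.7,-37,0,0,0,-0.053,8,8.7,-37,0,0,0,-0.053,8,8.7,-37,0,0,0,-0.053,8,8.7,-37,0,0,0,-0.053]'|egrep pos;python3 -m pendant '[8,8.7,-37,0,0,0,-0.053,8,8.7,-37,0,0,0,-0.053,8,0,0,-25,0,0,0,8,0,0,-25,0,0,0,8,0,0,0,0,0,0]'
python3 - <<'E'
from h import *
shot('scene','s8.png');s=cv2.imread('pics/s8.png')
cv2.imwrite('pics/m8.png',cv2.resize(s[180:240,240:312],(720,600),interpolation=cv2.INTER_CUBIC))
print(readout.state()['tool_pos'])
E
```

```text
tool_pos: [461.6, 314.8, 219.1]
width: 13.4
width: 13.4
tool_pos: [546.4, -57.0, 214.3]
t: 28.7
tool_pos: [562.3, -129.3, 162.7]
ee_rot: [-0.001, 0.997, -0.075, -0.004]
force: [-0.4, 0.4, -1.0]
width: 13.4
finger_force: 58.8
[ 563.51903592 -129.55779611  164.2643657 ]
```

View pics/m8.png

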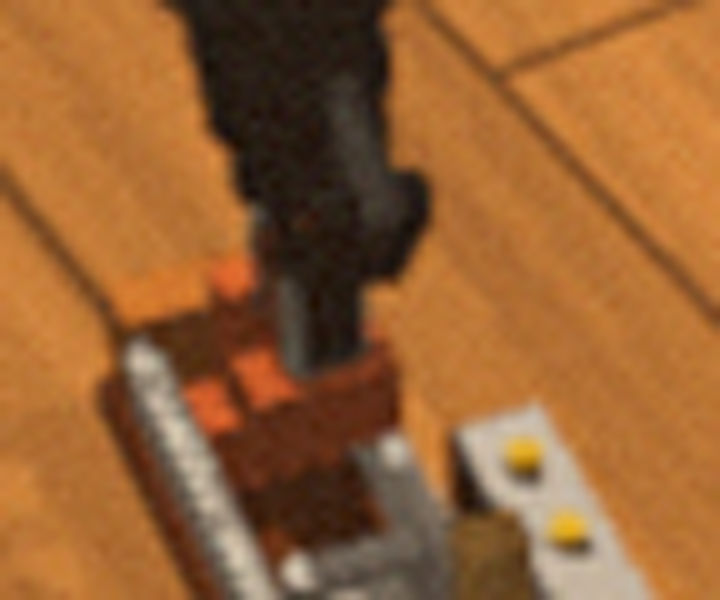

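```bash
python3 -m pendant '[8,0.5,0,-8,0,0,0,8,0,0,-5,0,0,0,8,0,0,0,0,0,0,8,0,0,0,0,0,0]'|egrep 'pos|^force'
python3 - <<'E'
from h import *
S=shot('scene','s9.png');im=S['pixels'].astype(np.float32)
O=np.array([555.9,-199.1]);th=np.radians(81.6);d=np.array([np.cos(th),np.sin(th)]);y=np.array([-d[1],d[0]])
s_=readout.state();zb=s_['tool_pos'][2]-106.3;print(s_['tool_pos'],zb,[(s_['tool_pos'][:2]-O)@d,(s_['tool_pos'][:2]-O)@y])
pc=lambda x,s,z:np.round(proj(S,[*(O+x*d+s*y),z]),1)
print([pc(80,s,zb).tolist() for s in (-20,20)],[pc(80,s,zb+26).tolist() for s in (-20,20)])
for v in range(216,231): print(v,'R',im[v,256:290,0].astype(int).tolist())
E
```

```text
tool_pos: [565.3, -129.8, 153.3]
force: [-0.0, 0.6, -0.8]
[ 565.35265508 -129.86790803  153.2740674 ] 46.974067395843306 [np.float64(69.87026561810364), np.float64(0.7623835257230596)]
[[264.3, 229.9], [278.6, 225.7]] [[263.7, 222.8], [278.2, 218.6]]
216 R [137, 88, 80, 78, 83, 90, 95, 92, 93, 90, 99, 85, 79, 51, 44, 45, 43, 33, 44, 117, 174, 196, 197, 191, 181, 183, 185, 187, 186, 189, 192, 194, 192, 181]
217 R [149, 113, 95, 90, 107, 109, 106, 104, 130, 127, 98, 83, 79, 53, 38, 40, 41, 36, 40, 88, 126, 158, 190, 200, 190, 178, 186, 189, 187, 188, 191, 190, 190, 191]
218 R [168, 130, 125, 149, 162, 166, 156, 165, 180, 180, 128, 83, 76, 56, 33, 31, 37, 42, 61, 102, 125, 137, 178, 199, 196, 188, 178, 184, 188, 193, 189, 195, 193, 195]
219 R [168, 140, 170, 203, 208, 186, 188, 199, 209, 204, 162, 103, 84, 69, 48, 53, 69, 81, 108, 118, 117, 103, 131, 184, 201, 191, 192, 183, 185, 189, 189, 190, 193, 195]
220 R [192, 159, 142, 184, 204, 193, 173, 187, 207, 205, 184, 137, 102, 83, 75, 106, 110, 115, 117, 126, 110, 88, 126, 187, 205, 203, 191, 187, 185, 184, 192, 192, 189, 186]
221 R [185,
[... 904 characters left out ...]
5, 91, 98, 115, 169, 196, 187, 198, 205, 166, 88, 76, 158, 201, 193]
227 R [92, 107, 151, 187, 184, 145, 104, 94, 95, 101, 87, 90, 90, 89, 101, 93, 85, 83, 85, 72, 76, 89, 107, 152, 192, 194, 200, 200, 166, 85, 54, 112, 183, 199]
228 R [98, 100, 137, 198, 190, 152, 121, 89, 95, 94, 93, 101, 97, 87, 87, 85, 64, 58, 59, 54, 60, 85, 99, 106, 148, 188, 190, 198, 165, 83, 42, 75, 167, 199]
229 R [100, 94, 93, 145, 186, 184, 141, 94, 80, 85, 88, 90, 84, 62, 53, 57, 59, 56, 58, 54, 72, 96, 102, 98, 108, 171, 195, 205, 163, 80, 46, 52, 106, 170]
230 R [93, 101, 102, 136, 196, 190, 157, 103, 71, 66, 62, 60, 64, 63, 64, 60, 58, 57, 54, 60, 77, 101, 103, 94, 97, 166, 192, 169, 153, 98, 51, 41, 66, 126]
```

Right foot edge matches s≈0, the same as the first stamp had, so I'll apply the same sideways correction and go down.

```bash
python3 -m pendant '[8,-1,0.1,0,0,0,0,8,0,0,-3,0,0,0,8,0,0,-3,0,0,0,8,0,0,0,0,0,0]'|egrep 'pos|^force';python3 -m pendant '[8,0,0,-2,0,0,0,8,0,0,-2,0,0,0,8,0,0,0,0,0,0]'|egrep 'pos|^force';python3 -m pendant '[8,0,0,-1.5,0,0,0,8,0,0,-1.5,0,0,0,8,0,0,0,0,0,0]'|egrep 'pos|^force'
```

```text
tool_pos: [564.0, -129.7, 146.5]
force: [0.7, 0.2, -0.1]
tool_pos: [564.1, -129.7, 142.7]
force: [-0.1, -0.5, -1.6]
tool_pos: [564.1, -129.7, 139.8]
force: [0.7, 0.4, -1.3]
```

```bash
python3 -m pendant '[8,0,0,-2,0,0,0,8,0,0,-2,0,0,0,8,0,0,0,0,0,0]'|egrep 'pos|^force';python3 -m pendant '[8,0,0,-3,0,0,0,8,0,0,-3,0,0,0,8,0,0,0,0,0,0]'|egrep 'pos|^force'
```

```text
tool_pos: [564.0, -129.7, 135.7]
force: [-0.4, 0.0, -1.1]
tool_pos: [564.0, -129.7, 129.6]
force: [0.6, -0.6, -1.2]
```

```bash
python3 -m pendant '[8,0,0,-3,0,0,0,8,0,0,-3,0,0,0,8,0,0,-2,0,0,0,8,0,0,0,0,0,0]'|egrep 'pos|^force';python3 -m pendant '[8,0,0,-1,0,0,0,8,0,0,-1,0,0,0,8,0,0,-0.5,0,0,0,8,0,0,0,0,0,0]'|egrep 'pos|^force'
```

```text
tool_pos: [564.0, -129.7, 121.7]
force: [-0.2, 0.1, -1.1]
tool_pos: [564.2, -129.7, 119.4]
force: [-0.4, -0.5, -1.7]
```

```bash
python3 -m pendant '[8,0,0,-0.9,0,0,0,8,0,0,0,0,0,0]'|egrep 'pos|^force'; python3 -m pendant '[8,0,0,-0.6,0,0,0,8,0,0,0,0,0,0]'|egrep 'pos|^force'
```

```text
tool_pos: [564.1, -129.7, 118.4]
force: [-0.1, -0.6, -1.4]
tool_pos: [564.2, -129.8, 118.3]
force: [-0.4, 0.4, 3.4]
```

```bash
python3 -m pendant '[24,0,0,0.5,0,0,0,24,0,0,0,0,0,0,24,0,0,10,0,0,0,24,0,0,40,0,0,0,24,0,0,42,0,0,0]'|egrep 'pos|width'; python3 -m pendant '[40,0,46,0,0,0,0,40,0.5,46.5,0,0,0,0,40,0,0,-40,0,0,0,40,0,0,0,0,0,0,40,0,0,0,0,0,0]'
```

```text
tool_pos: [564.0, -129.7, 211.6]
width: 24.0
t: 34.05
tool_pos: [565.3, -37.7, 171.5]
ee_rot: [0.0, 0.997, -0.075, 0.001]
force: [-0.3, -0.7, -0.2]
width: 40.2
finger_force: 0.0
```

```bash
python3 -m pendant '[40,-0.5,0.4,-16,0,0,0,40,0,0,-13,0,0,0,40,0,0,-5,0,0,0,40,0,0,0,0,0,0]'|egrep 'pos|^force';  python3 -m pendant '[25,0,0,0,0,0,0,18,0,0,0,0,0,0,16,0,0,0,0,0,0,16,0,0,0,0,0,0]'|egrep 'pos|orce|width'; python3 -m pendant '[10,0,0,0,0,0,0,10,0,0,0,0,0,0,10,0,0,0,0,0,0]'|egrep 'pos|orce|width'
```

```text
tool_pos: [563.9, -36.9, 135.7]
force: [-0.2, -0.1, -0.1]
tool_pos: [564.2, -36.8, 136.6]
force: [0.4, -0.8, 0.7]
width: 15.9
finger_force: 0.0
tool_pos: [564.2, -37.2, 136.7]
force: [-0.8, -2.0, 2.7]
width: 13.0
finger_force: 58.7
```

```bash
python3 -m pendant '[10,0.3,2,0,0,0,0,10,0.3,2,0,0,0,0,10,0.3,1.5,0,0,0,0,10,0,0,0,0,0,0]'|egrep 'pos|orce|width'; python3 -m pendant '[10,2,-0.3,0,0,0,0,10,2,-0.3,0,0,0,0,10,2,-0.3,0,0,0,0,10,0,0,0,0,0,0]'|egrep 'pos|^force'
```

```text
tool_pos: [564.9, -33.3, 136.7]
force: [-1.9, -7.8, 3.6]
width: 13.3
finger_force: 58.9
tool_pos: [570.9, -34.3, 136.7]
force: [-2.5, -7.5, 4.1]
```

```bash
python3 -m pendant '[10,2,-0.3,0,0,0,0,10,2,-0.3,0,0,0,0,10,2,-0.3,0,0,0,0,10,0,0,0,0,0,0]'|egrep 'pos|^force';python3 -m pendant '[10,1.5,-0.2,0,0,0,0,10,1,-0.15,0,0,0,0,10,0,0,0,0,0,0]'|egrep 'pos|^force'
```

```text
tool_pos: [576.9, -35.2, 136.7]
force: [-1.8, -8.4, 3.3]
tool_pos: [579.2, -35.6, 136.7]
force: [-3.3, -7.8, 3.7]
```

```bash
python3 -m pendant '[10,1,-0.15,0,0,0,0,10,0,0,0,0,0,0]'|egrep 'pos|^force';python3 -m pendant '[10,1,-0.15,0,0,0,0,10,0,0,0,0,0,0]'|egrep 'pos|^force'
```

```text
tool_pos: [580.2, -35.7, 136.7]
force: [-2.4, -8.8, 3.8]
tool_pos: [580.9, -35.8, 136.7]
force: [-3.7, -7.4, 4.4]
```

```bash
R='pos|^force'; python3 -m pendant '[10,-0.45,-3,0,0,0,0,10,-0.45,-3,0,0,0,0,10,-0.45,-3,0,0,0,0,10,-0.45,-3,0,0,0,0,10,-0.45,-3,0,0,0,0]'|egrep $R; python3 -m pendant '[10,-0.45,-3,0,0,0,0,10,-0.45,-3,0,0,0,0,10,-0.45,-3,0,0,0,0,10,-0.45,-3,0,0,0,0,10,-0.45,-3,0,0,0,0]'|egrep $R
```

```text
tool_pos: [578.5, -50.5, 136.7]
force: [-3.7, -7.1, 4.7]
tool_pos: [576.2, -65.0, 136.7]
force: [-2.9, -5.0, 5.8]
```

```bash
R='pos|^force'; python3 -m pendant '[10,-0.45,-3,0,0,0,0,10,-0.45,-3,0,0,0,0,10,-0.45,-3,0,0,0,0,10,-0.45,-3,0,0,0,0,10,0,0,0,0,0,0]'|egrep $R; python3 -m pendant '[10,-0.3,-2,0,0,0,0,10,-0.3,-2,0,0,0,0,10,-0.3,-2,0,0,0,0,10,-0.3,-2,0,0,0,0,10,0,0,0,0,0,0]'|egrep $R
```

```text
tool_pos: [574.4, -77.0, 136.7]
force: [-4.3, -5.1, 5.3]
tool_pos: [573.2, -84.8, 136.7]
force: [-2.1, -5.2, 5.9]
```

```bash
R='pos|^force'; python3 -m pendant '[10,-0.3,-2,0,0,0,0,10,-0.3,-2,0,0,0,0,10,-0.3,-2,0,0,0,0,10,0,0,0,0,0,0]'|egrep $R; python3 -m pendant '[10,-0.15,-1,0,0,0,0,10,-0.15,-1,0,0,0,0,10,-0.15,-1,0,0,0,0,10,0,0,0,0,0,0]'|egrep $R
```

```text
tool_pos: [572.2, -90.6, 136.7]
force: [-3.8, -5.0, 6.8]
tool_pos: [571.8, -93.5, 136.7]
force: [-2.4, -3.9, 5.1]
```

```bash
R='pos|^force'; python3 -m pendant '[10,-0.15,-1,0,0,0,0,10,0,0,0,0,0,0]'|egrep $R; python3 -m pendant '[10,-0.15,-1,0,0,0,0,10,0,0,0,0,0,0]'|egrep $R;python3 -m pendant '[10,-0.15,-0.6,0,0,0,0,10,0,0,0,0,0,0]'|egrep $R
```

```text
tool_pos: [571.6, -94.5, 136.7]
force: [-3.2, -4.0, 5.1]
tool_pos: [571.5, -95.1, 136.7]
force: [-3.7, -3.0, 5.7]
tool_pos: [571.5, -95.2, 136.7]
force: [-3.8, -1.7, 5.8]
```

```bash
R='pos|orce|width'; python3 -m pendant '[10,0,-0.7,0,0,0,0,10,0,0,0,0,0,0]'|egrep $R; python3 -m pendant '[18,0,0,0,0,0,0,38,0,0,0,0,0,0,38,0,0,0,0,0,0,38,0,0,10,0,0,0,38,0,0,40,0,0,0]'|egrep $R;  python3 -m pendant '[38,0,0,50,0,0,0,45,-40,-40,20,0,0,0,45,-40,-40,0,0,0,0,45,-40,-40,0,0,0,0,45,-40,-40,0,0,0,0]'|egrep $R
python3 -m pendant '[45,-40,-40,0,0,0,0,45,-30,-40,0,0,0,0,45,0,-40,0,0,0,0,45,0,-40,0,0,0,0,45,0,0,0,0,0,0]'|egrep $R
python3 - <<'E'
from h import *
shot('top','t9.png');shot('scene','s10.png')
t=cv2.imread('pics/t9.png');s=cv2.imread('pics/s10.png')
r=lambda im,x,y,w,h,W,H:cv2.resize(im[y:y+h,x:x+w],(W,H),interpolation=cv2.INTER_CUBIC)
cv2.imwrite('pics/m9.png',np.hstack([np.vstack([r(t,305,215,110,62,440,248),r(t,140,150,220,176,440,352)]),r(s,240,180,60,100,360,600)]))
E
```

```text
tool_pos: [571.4, -95.4, 136.7]
force: [-2.9, 1.8, 6.3]
width: 13.1
finger_force: 59.2
tool_pos: [571.0, -95.7, 185.2]
force: [1.2, 0.2, -0.1]
width: 38.5
finger_force: 0.0
tool_pos: [411.1, -257.2, 257.4]
force: [0.0, -0.7, 0.5]
width: 44.9
finger_force: 0.0
tool_pos: [342.2, -419.1, 256.9]
force: [0.2, 0.1, -0.2]
width: 44.9
finger_force: 0.0
```

View pics/m9.png

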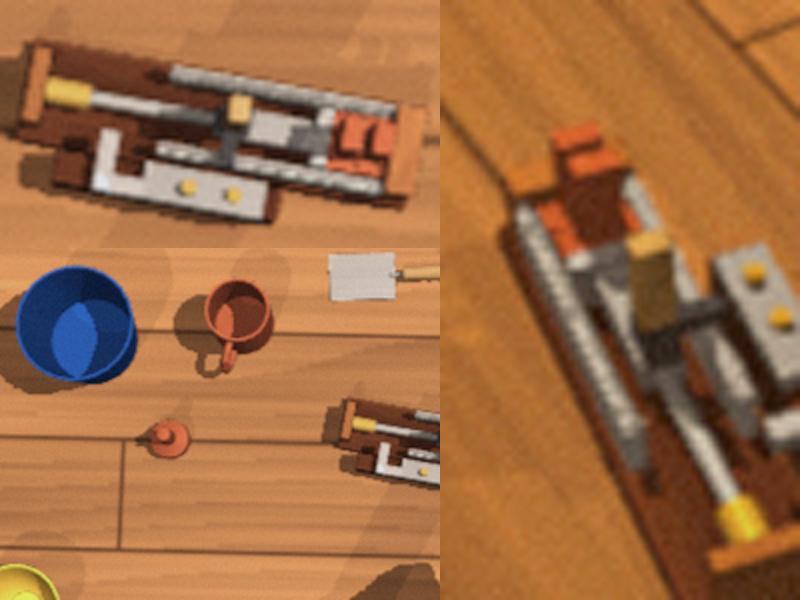

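The final views show both stamps upright in the track, held against the front block (top crop about (360,140)), with the follower touching them. The knob is back in line, the bystanders haven't moved and the gripper is clear, so I'll hand the job in.

```bash
python3 -c "
from cell import env,readout
print(readout.state()['t']);print(env.close_job())"
```

```text
44.275
the job is handed in; nothing more can be done
None
```

Both square-footed stamps stand fully down in the track, held against the front block by the eased follower, with the knob back in line; I handed the job in at 44.3 s of the 72 s allowed, and no verdict came back.

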